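# Balance the freshly painted board on the upturned cup

## Robot

A 6-joint arm with a two-finger parallel gripper is mounted at the origin on the work surface. World frame = base frame: x ahead of the robot, y to its left, z up, the work surface at z = 0. Lengths are in m, angles in rad, forces in N, time in s.
With the tool pointing down it reaches from about 0.275 to 1 m from the base axis. Payload 8.4 kg.
Tool frame: the origin (TCP) lies between the finger pads; the fingertips stand 11 mm ahead of it and the grasp point (between the pads) lies 8 mm behind it; z points along the fingers, y is the line along which they close (so a half turn about z gives the same grasp; the last joint's range is limited). The gripper opens to 85 mm and grips with 20 to 120 N. Pads are 22 mm wide; open, the fingers measure 114 mm over their backs; the gripper's body (76 mm by 85 mm) begins 54 mm behind the grasp point. The pads swing forward as they close: fully open they stand 13 mm farther back than shut.
Start: joints at [-1.113, 0.353, 1.633, -0, 1.155, -0.002], TCP at [0.277, -0.56, 0.242] pointing down, gripper open.
Joint ranges: [-2.63, 2.63], [-0.92, 2.1], [0.06, 2.66], [-1.3, 4.44], [0, 2.69], [-3.02, 3.02]. Speed limits (rad/s): [2.22, 2.22, 2.79, 3.14, 3.14, 3.14].

## Interface

Orientations are given as a rotation vector (axis times angle).
In Python, from plant import read_state, snapshot, camera_model, close_job, look_for gives the robot as it stands.
- The arm moves only by the shell command python3 -m jog 'ROWS' [FORCE]. ROWS is a JSON object of lists of equal length, an entry for each row: "delta_pos": the shift along the tool's x, y, z in mm, a list of three; "rotation": the turn, a rotation vector about the tool's x, y, z in rad, a list of three; "hand": the opening, from 0 (shut) to 1 (fully open). A call has 1 to 12 rows; each row is the pose to reach, as a shift and turn from the pose commanded when the call began, along the tool's axes at that moment; what a row does not reach only later rows make up. A row lasts 1/8 s, in which the tool goes at most 62.5 mm and 10.7 degrees, less where a joint would pass 70% of its speed; a pose out of reach is approached as far as the arm can. A call with a gripper value outside its range is refused whole. The fingers move at their own pace and stop on an object; FORCE is the grip in N (left out, the last holds). Time passes only in rows, so rows that repeat a pose let the fingers close. It gives the time, the measured TCP pose, the force, the opening and the grip force at its end, in the units of the state.
- read_state(): the state, without advancing time (a new reading comes with each control period).
- snapshot(name): name is "side" or "top"; returns the picture (420x560x3 uint8, red, green, blue); there is no depth.
- camera_model(name): a dict with "K" (3x3 intrinsics, pixels), "k1" (the pictures are not rectified: a ray, as slopes to the right and down, at radius r is drawn at 1 + k1 r^2 times it, then the intrinsics apply), "T" (4x4, takes a point from camera to world coordinates). Camera axes: x right, y up, looking along -z (the intrinsics and any distortion apply to the point x, -y, -z); pixel columns grow to the right and rows downward; lengths in m; the calibration is good to about 2 mm. A picture is of the moment at which its call begins. camera_model takes no time and is no camera call.
- close_job(): hands the job in; it is judged then, once.
Trained networks look in the newest picture that a camera, given by its name, has taken for a name from the list of things; names that differ only in an ending like _2 or _b are one class to them, and where a whole thing is asked for, a point or a joint stands for the part that bears it (a point fixed in the world has none). Each returns a list of dicts, best first, with "score" (0 to 1); they miss things now and then, are a little off and sometimes report something else, mostly with a low value. They report only what shows in the picture. A call takes as long as a camera call.
- look_for(camera, query): "rect" ([left, top, right, bottom] in pixels, round what is visible of it).
The state is a dict: "time": time; "q": joint angles; "qd": joint speeds; "tau": joint torques, N m; "position": TCP position; "orientation": TCP orientation; "contact_force": force on the tool from outside, world axes, zero at the start; "ft_torque": the same for the moment, N m; "opening": opening from 0.0 (shut) to 1.0 (fully open); "gripper_force": force on a finger pad.
Only numpy, scipy, OpenCV 4.12 (cv2) and the standard library are available. Lean on these libraries where they do the work, as an engineer would, in place of code of your own. Each camera call takes 0.05 s, during which the arm holds its last target. There are 200 camera calls.

## Task

The freshly painted sky-blue board lies half on the domed bottom of the upturned steel cup and half on the white battery case, where the paint will stick. Shift it until it balances on the cup all by itself, lying still and nearly level, clear of the case and everything else. Do not let it fall or tip steeply, and leave the battery case, the ceramic knob, the screwdriver and the paint tin where they are.

Things in the scene. Friction and masses are not known exactly. Their poses are not given: they have to be found in the camera images.
- board: sky-blue board, 280 (its x) by 100 (y) by 16 thick, 0.36 kg, too wide to grasp across. A steel stiffener hidden inside puts its balance point on the centreline but up to 18 either side of the middle. Origin: centre of its underside; z up; its +x end is over the case. Start: underside 75 above the bench, middle 50 to 65 from the cup towards the case, cup up to 10 off its centreline.
- case: white plastic battery case with a grey snap latch, upright, 50 (its x, along the board) by 60 (its y) by 75 high, 0.9 kg, loose, its centre about 91 from the cup's axis. Origin at the centre of its underside. Its top is level with the cup's top.
- cup: round-bottomed stainless steel cup standing upside down, fixed to the bench by its rubber rim: 110 in diameter, 75 high, its upper 55 a hemisphere of radius 55. The board settles about 1.2 degrees off level per mm that its balance point is off the cup's axis. Origin on its axis at the bench; x points towards the battery case.
- cup_top (a point): highest point of the cup's dome, on its axis, 75 above the bench
- knob: loose white ceramic furniture knob, 42 in diameter, 42 high, standing upright; bystander. Origin at the centre of its base.
- screwdriver: red-handled screwdriver, 190 long (its x, handle at -x), lying loose; bystander. Origin under its middle.
- tin: closed paint tin, 72 in diameter, 75 high, loose; bystander. Origin at the centre of its base.

How it is judged:
By the outcome, as a careful person would: the job done as asked, in the order asked, and still so for the second after the job is handed in, with the robot touching nothing.
It also fails if it takes over 72 s, if anything falls off the work surface, if the arm or the gripper's body presses on something with over 40 N, if the wrist force passes 120 N, or if a joint passes its speed limit or range.

## Working session

There is one attempt and no reset: what is moved stays moved. The work goes in short steps, Python scripts to look and compute and a shell command to move; the robot and the scene stay as the last step left them, time stands still between calls to the robot, and variables do not carry over. Pictures are saved under pics/ and viewed, at most 10 in all, crops included, and the job is handed in when it is done.

```bash
mkdir -p pics; ls
cat > h.py <<'E'
import numpy as np,cv2
from plant import *
def snap(c,f=None):
    im=snapshot(c)
    if f: cv2.imwrite('pics/'+f,cv2.cvtColor(im,cv2.COLOR_RGB2BGR))
    return im
def ray(c,uv):
    m=camera_model(c);K=np.array(m['K']);T=np.array(m['T'])
    d=np.array([m['k1'],0,0,0,0],float)
    p=cv2.undistortPoints(np.array([[uv]],float),K,d,None,None,None) if False else cv2.undistortPoints(np.array([[uv]],float),K,d)
    x,y=p[0,0]
    return T[:3,3],T[:3,:3]@np.array([x,-y,-1])
def at_z(c,uv,z):
    o,d=ray(c,uv);return o+d*(z-o[2])/d[2]
def proj(c,P):
    m=camera_model(c);K=np.array(m['K']);T=np.array(m['T'])
    q=T[:3,:3].T@(np.array(P)-T[:3,3]);x,y=q[0]/-q[2],-q[1]/-q[2]
    s=1+m['k1']*(x*x+y*y);return (K@[x*s,y*s,1])[:2]
E
python3 - <<'E'
from h import *
for c in('side','top'):
    snap(c,c+'0.png');m=camera_model(c);print(np.round(m['K'],1),m['k1'],np.round(m['T'],3))
    for n in('board','case','cup','knob','screwdriver','tin'):
        print(c,n,[(np.round(r['rect']),round(r['score'],2)) for r in look_for(c,n)[:2]])
s=read_state();print(s['time'],s['position'],s['orientation'],s['contact_force'])
E
```

```text
pics
[[456.7   0.  278.8]
 [  0.  456.7 210.7]
 [  0.    0.    1. ]] -0.10846714336418478 [[-0.878  0.277 -0.391  0.122]
 [-0.479 -0.468  0.743  0.854]
 [ 0.023  0.839  0.543  0.667]
 [ 0.     0.     0.     1.   ]]
side board []
side case [(array([250., 234., 278., 248.]), 0.5)]
side cup [(array([280., 207., 303., 239.]), 0.62), (array([356., 164., 372., 182.]), 0.45)]
side knob [(array([355., 163., 370., 180.]), 0.7)]
side screwdriver [(array([310., 146., 327., 161.]), 0.75)]
side tin [(array([158., 315., 203., 375.]), 0.7), (array([279., 210., 307., 237.]), 0.61)]
[[451.1   0.  274.2]
 [  0.  451.1 205. ]
 [  0.    0.    1. ]] -0.08455923616694853 [[ 0.     0.991 -0.135  0.38 ]
 [-1.     0.002  0.015  0.04 ]
 [ 0.016  0.135  0.991  1.208]
 [ 0.     0.     0.     1.   ]]
top board [(array([206., 174., 319., 216.]), 0.92)]
top case [(array([405., 224., 421., 239.]), 0.19)]
top cup [(array([274., 214., 290., 217.]), 0.68)]
top knob [(array([209., 174., 320., 217.]), 0.65), (array([403., 225., 421., 238.]), 0.59)]
top screwdriver [(array([384., 161., 450., 174.]), 0.61), (array([274., 214., 298., 218.]), 0.4)]
top tin [(array([ 88., 201., 126., 230.]), 0.71)]
0.7 [ 0.27735364 -0.56009418  0.2423096 ] [ 3.05887921e+00  7.15936387e-01 -2.09602412e-05] [ 0.03499795 -0.22937148  0.02122443]
```

View pics/side0.png

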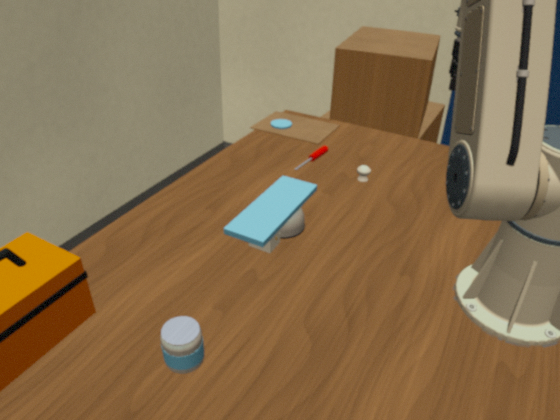

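View pics/top0.png

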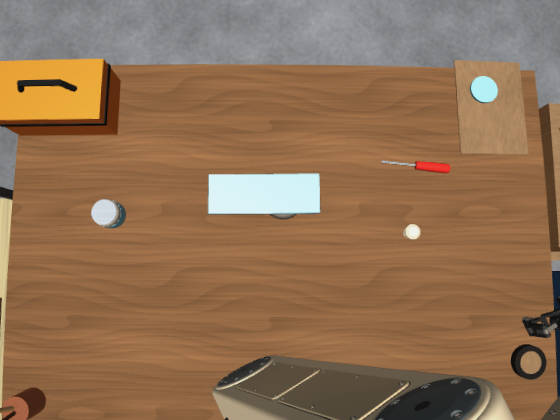

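The top view shows the board spanning (208,174)–(320,214), with its +x end over the case on the left, world +y. The cup's rim shows at (284,216) and the case is hidden. In the side view the board is at (270,210), the cup at (290,222) and the case below the near-left end at (264,242).

Run:
```python
import cv2,numpy as np
a=cv2.imread('pics/side0.png')[160:270,210:340];b=cv2.imread('pics/top0.png')[160:230,195:335]
a=cv2.resize(a,None,fx=4.5,fy=4.5,interpolation=cv2.INTER_NEAREST)[:,:590]
b=cv2.resize(b,None,fx=5.5,fy=5.5,interpolation=cv2.INTER_NEAREST)
cv2.imwrite('pics/a.png',a);cv2.imwrite('pics/b.png',b)
s=cv2.imread('pics/side0.png');t=cv2.imread('pics/top0.png')
for p in[(270,205),(240,237),(260,243),(263,241),(290,225)]:print(p,s[p[1],p[0]])
for p in[(260,190),(260,213),(284,216)]:print(p,t[p[1],p[0]])
```

```text
(270, 205) [208 198 139]
(240, 237) [114 105  68]
(260, 243) [120 109  72]
(263, 241) [171 160 111]
(290, 225) [117 133 143]
(260, 190) [247 243 214]
(260, 213) [208 201 175]
(284, 216) [ 97 112 121]
```

View pics/a.png

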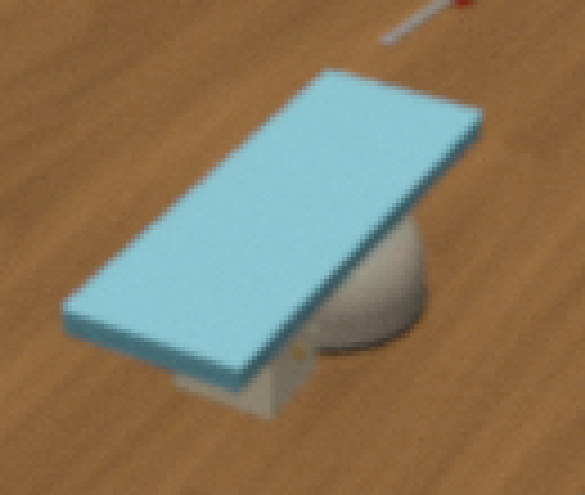

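View pics/b.png

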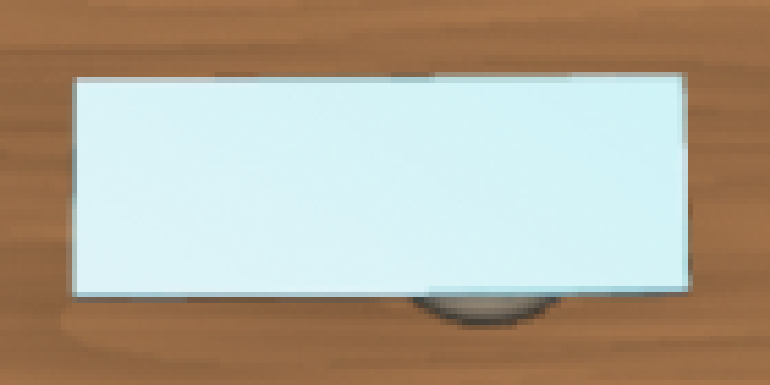

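The crops show cup rim arcs in both views and one bottom corner of the case at side (270,252). I'll fit the board by silhouette in both cameras, and the cup from its outline points.

```bash
cat > fit.py <<'E'
from h import *
from scipy.optimize import minimize,least_squares
from scipy.spatial.transform import Rotation as R
import json,os
BOX={'side':(205,140,345,275),'top':(170,140,345,245)};S=8
def mask(c,im):
    x0,y0,x1,y1=BOX[c];a=im[y0:y1,x0:x1].astype(float)
    r=(a[...,2]-a[...,0])/(a[...,2]+a[...,0]+1)
    m=(r>(0.05 if c=='side' else 0.0)).astype(np.uint8)
    n,l,st,_=cv2.connectedComponentsWithStats(m)
    k=1+np.argmax(st[1:,4]);m=(l==k).astype(np.uint8)
    return cv2.morphologyEx(m,cv2.MORPH_CLOSE,np.ones((3,3))).astype(float)
def corners(p):   # x,y,z,yaw,pitch,roll ; board +x along world +y at yaw=pi/2
    r=R.from_euler('ZYX',p[3:6]).as_matrix()
    return np.array([p[:3]+r@[a,b,h] for a in(-.14,.14) for b in(-.05,.05) for h in(0,.016)])
def render(c,p,off=(0,0)):
    x0,y0,x1,y1=BOX[c]
    q=np.array([proj(c,P) for P in corners(p)])+off-[x0,y0]
    h=cv2.convexHull(((q+.5)*S).astype(np.float32))
    im=np.zeros(((y1-y0)*S,(x1-x0)*S),np.uint8)
    cv2.fillConvexPoly(im,np.round((h-.5)*16).astype(np.int32),255,shift=4)
    return cv2.resize(im,(x1-x0,y1-y0),interpolation=cv2.INTER_AREA)/255.
def cost(M,p,off): return sum(((cv2.GaussianBlur(M[c],(0,0),.8)-cv2.GaussianBlur(render(c,p,off[c]),(0,0),.8))**2).sum() for c in M)
def nm(f,x0,st):
    x0=np.array(x0,float)
    for _ in range(2):
        sim=np.vstack([x0]+[x0+np.eye(len(x0))[i]*st[i] for i in range(len(x0))])
        r=minimize(f,x0,method='Nelder-Mead',options=dict(initial_simplex=sim,xatol=1e-6,fatol=1e-3,maxiter=700));x0=r.x
    return r
def masks(cs=('side','top')): return {c:mask(c,snapshot(c)) for c in cs}
def board(z=.075):
    """6-DoF fit with the saved side offset; prints pose relative to cup"""
    d=json.load(open('cal.json'));M=masks();off={'side':d['off'],'top':[0,0]}
    p0=d.get('last',d['p0'])
    r=nm(lambda p:cost(M,p,off),p0,[.02,.02,.005,.05,.03,.03]);p=r.x
    d['last']=list(p);json.dump(d,open('cal.json','w'))
    Rm=R.from_euler('ZYX',p[3:6]).as_matrix();mid=p[:3]+Rm@[0,0,.008]
    rel=np.array(d['cup']+[0])[:3]-p[:3]
    print('mid mm',np.round(p[:3]*1e3,1),'yaw %.1f'%np.degrees(p[3]),'tilt: +x end up %.2f deg, +y(board) side up %.2f'%(np.degrees(-p[4]),np.degrees(p[5])),'cost %.1f'%r.fun)
    print('cup in board frame mm',np.round((Rm.T@rel)[:2]*1e3,1),'areas',[int(M[c].sum()) for c in M])
    return p
E
cat > first.py <<'E'
from fit import *
M=masks()
p=at_z('top',(264,194),.09);print(p)
def f(v): return cost(M,[v[0],v[1],.075,v[2],0,0],{'side':v[3:5],'top':[0,0]})
r=nm(f,[p[0],p[1],np.pi/2,0,0],[.01,.01,.03,1,1]);v=r.x;print(v,r.fun,[M[c].sum() for c in M])
T=[(415,298),(430,312),(455,322),(485,326),(520,320),(545,310),(558,298)]
Sd=[(410,215),(422,240),(428,270),(427,295),(420,315),(405,333),(385,345),(362,350),(335,347)]
pts={'top':[(195+a/5.5-.5,160+b/5.5-.5) for a,b in T],'side':[(210+a/4.5-.5-v[3],160+b/4.5-.5-v[4]) for a,b in Sd]}
th=np.linspace(0,2*np.pi,60)
def cupP(c): 
    P=[[c[0]+.055*np.cos(t),c[1]+.055*np.sin(t),0] for t in th]
    for e in np.linspace(0,1.5,14): P+=[[c[0]+.055*np.cos(e)*np.cos(t),c[1]+.055*np.cos(e)*np.sin(t),.02+.055*np.sin(e)] for t in th]
    return P
def res(c,cams=('top','side')):
    o=[]
    for k in cams:
        h=cv2.convexHull(np.array([proj(k,P) for P in cupP(c)],np.float32))
        o+=[cv2.pointPolygonTest(h,q,True) for q in pts[k]]
    return np.array(o)
for cams in(('top',),('side',),('top','side')):
    q=least_squares(res,[v[0],v[1]-.055],args=(cams,),diff_step=1e-3);print(cams,q.x,np.round(q.fun,1))
cup=list(q.x)
json.dump(dict(off=list(v[3:5]),cup=cup,p0=[v[0],v[1],.075,v[2],0,0]),open('cal.json','w'))
c,s=np.cos(v[2]),np.sin(v[2]);d=np.array(cup)-v[:2];print('cup in board',d@[c,s],d@[-s,c])
print('case corner',at_z('side',(210+272/4.5-.5-v[3],160+418/4.5-.5-v[4]),0))
E
python3 first.py; python3 -c "
from fit import *
board()"
```

```text
[0.55954742 0.04767515 0.09      ]Traceback (most recent call last):
  File "first.py", line 5, in <module>
    r=nm(f,[p[0],p[1],np.pi/2,0,0],[.01,.01,.03,1,1]);v=r.x;print(v,r.fun,[M[c].sum() for c in M])
  File "fit.py", line 28, in nm
    r=minimize(f,x0,method='Nelder-Mead',options=dict(initial_simplex=sim,xatol=1e-6,fatol=1e-3,maxiter=700));x0=r.x
    res = _minimize_neldermead(fun, x0, args, callback, bounds=bounds,
                               **options)
    fsim[j] = func(sim[j])
              ~~~~^^^^^^^^
    fx = function(np.copy(x), *(wrapper_args + args))
  File "first.py", line 4, in f
    def f(v): return cost(M,[v[0],v[1],.075,v[2],0,0],{'side':v[3:5],'top':[0,0]})
                     ~~~~^^^^^^^^^^^^^^^^^^^^^^^^^^^^^^^^^^^^^^^^^^^^^^^^^^^^^^^^^
  File "fit.py", line 23, in cost
    def cost(M,p,off): return sum(((cv2.GaussianBlur(M[c],(0,0),.8)-cv2.GaussianBlur(render(c,p,off[c]),(0,0),.8))**2).sum() for c in M)
                              ~~~^^^^^^^^^^^^^^^^^^^^^^^^^^^^^^^^^^^^^^^^^^^^^^^^^^^^^^^^^^^^^^^^^^^^^^^^^^^^^^^^^^^^^^^^^^^^^^^^^^^^^^^
  File "fit.py", line 23, in <genexpr>
    def cost(M,p,off): return sum(((cv2.GaussianBlur(M[c],(0,0),.8)-cv2.GaussianBlur(render(c,p,off[c]),(0,0),.8))**2).sum() for c in M)
                                                                                     ~~~~~~^^^^^^^^^^^^
  File "fit.py", line 18, in render
    q=np.array([proj(c,P) for P in corners(p)])+off-[x0,y0]
                ~~~~^^^^^
  File "h.py", line 16, in proj
    m=camera_model(c);K=np.array(m['K']);T=np.array(m['T'])
ValueError: time passes only in moves, steps and waits
Traceback (most recent call last):
  File "fit.py", line 33, in board
    d=json.load(open('cal.json'));M=masks();off={'side':d['off'],'top':[0,0]}
                ~~~~^^^^^^^^^^^^
FileNotFoundError: [Errno 2] No such file or directory: 'cal.json'
```

```bash
sed -i 's/^from plant import \*/from plant import *\nimport functools\ncamera_model=functools.cache(camera_model)/' h.py
time python3 first.py; time python3 -c "
from fit import *
board()"
```

```text
[0.55954742 0.04767515 0.09      ]
[ 0.56202026  0.04876884  1.57803332  0.37872857 -0.16723127] 23.07129070981054 [np.float64(3140.0), np.float64(4469.0)]
('top',) [ 0.56168778 -0.00266433] [ 0.3 -0.2 -0.1 -0.1  0.1 -0.2  0.2]
('side',) [ 0.56197009 -0.00190262] [ 0.5  0.3 -0.3 -0.4  0.1 -0.2 -0.5 -0.2  1.1]
('top', 'side') [ 0.56185845 -0.00219782] [ 0.4 -0.2 -0.1 -0.1 -0.  -0.3  0.1  0.6  0.4 -0.2 -0.3  0.2 -0.2 -0.5
 -0.2  1. ]
cup in board -0.05096415388830962 0.0005306433660357385
case corner [0.53381538 0.11297301 0.        ]
mid mm [561.9  48.6  74.5] yaw 90.5 tilt: +x end up 0.33 deg, +y(board) side up 1.30 cost 16.2
cup in board frame mm [-51.2  -1.2] areas [3141, 4468]
real	0m5.014s
user	0m4.893s
sys	0m0.156s

real	0m2.654s
user	0m2.582s
sys	0m0.140s
```

```bash
cat > go.py <<'E'
import sys
from h import *
from scipy.spatial.transform import Rotation as R
# usage: go.py x y z(mm) [angle deg of tool y in world]
a=list(map(float,sys.argv[1:]));s=read_state();r=R.from_rotvec(s['orientation']).as_matrix()
print('delta mm',np.round(r.T@(np.array(a[:3])-np.array(s['position'])*1e3),1))
if len(a)>3:
    t=np.radians(a[3]);y=np.array([np.cos(t),np.sin(t),0]);z=np.array([0,0,-1.]);W=np.c_[np.cross(y,z),y,z]
    print('rot',np.round(R.from_matrix(r.T@W).as_rotvec(),4))
print('t',s['time'],'F',np.round(s['contact_force'],2),'pos',np.round(np.array(s['position'])*1e3,1))
E
python3 go.py 562 260 200 0
```

```text
delta mm [ 619.  -608.6   42.3]
rot [ 0.     0.    -1.111]
t 1.0 F [-0.72  0.21  0.66] pos [ 277.4 -560.1  242.3]
```

```bash
python3 -m jog '{"delta_pos":[[619,-609,0],[619,-609,0],[619,-609,0],[619,-609,0],[619,-609,0],[619,-609,0],[619,-609,0],[619,-609,0],[619,-609,0],[619,-609,0],[619,-609,0],[619,-609,0]],"rotation":[[0,0,-1.111],[0,0,-1.111],[0,0,-1.111],[0,0,-1.111],[0,0,-1.111],[0,0,-1.111],[0,0,-1.111],[0,0,-1.111],[0,0,-1.111],[0,0,-1.111],[0,0,-1.111],[0,0,-1.111]],"hand":[0.7,0.7,0.7,0.7,0.7,0.7,0.7,0.7,0.7,0.7,0.7,0.7]}'; python3 go.py 562 230 200 0
```

```text
time: 2.5
position: [0.5235, 0.1507, 0.2426]
orientation: [2.221, 2.221, 0.001]
contact_force: [1.3, -0.4, -0.1]
opening: 0.702
gripper_force: 0.0
delta mm [79.2 38.5 42.6]
rot [ 0.0008 -0.0001  0.0004]
t 2.5 F [ 1.34 -0.42 -0.15] pos [523.5 150.7 242.6]
```

```bash
python3 -m jog '{"delta_pos":[[65,38.5,0],[65,38.5,0],[65,38.5,60],[65,38.5,120],[65,38.5,154],[65,38.5,154]],"rotation":[[0,0,0],[0,0,0],[0,0,0],[0,0,0],[0,0,0],[0,0,0]],"hand":[0.7,0.7,0.7,0.7,0.7,0.7]}'; python3 -c "
from fit import *
snap('side','s1.png');board()"
```

```text
time: 3.25
position: [0.5594, 0.212, 0.0859]
orientation: [-2.22, -2.219, 0.008]
contact_force: [-0.3, 0.7, 0.4]
opening: 0.701
gripper_force: 0.0
mid mm [562.5  37.8  71.1] yaw 91.0 tilt: +x end up 1.16 deg, +y(board) side up 3.76 cost 1130.0
cup in board frame mm [-41.4  -3.2] areas [2189, 4086]
```

View pics/s1.png

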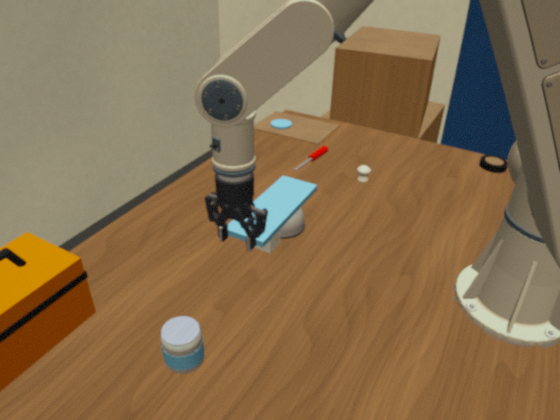

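The gripper stands just off the board's +x end, fingers straddling it with both tips at board height around (222,235)/(250,240). I push 28 mm first, slowly, short of any possible lift-off.

```bash
python3 go.py 562 172 88
```

```text
delta mm [-41.6  -0.6   2. ]
t 3.4 F [ 0.01  0.19 -0.18] pos [562.6 213.6  90.1]
```

```bash
python3 -m jog '{"delta_pos":[[-5,0,2],[-10,0,2],[-14,0,2],[-18,0,2],[-22,0,2],[-26,0,2],[-30,0,2],[-34,0,2],[-38,0,2],[-41,0,2],[-41,0,2],[-41,0,2]],"rotation":[[0,0,0],[0,0,0],[0,0,0],[0,0,0],[0,0,0],[0,0,0],[0,0,0],[0,0,0],[0,0,0],[0,0,0],[0,0,0],[0,0,0]],"hand":[0.7,0.7,0.7,0.7,0.7,0.7,0.7,0.7,0.7,0.7,0.7,0.7]}'; python3 -m jog '{"delta_pos":[[10,0,0],[40,0,0],[90,0,-40],[140,0,-80],[140,0,-80]],"rotation":[[0,0,0],[0,0,0],[0,0,0],[0,0,0],[0,0,0]],"hand":[0.7,0.7,0.7,0.7,0.7]}'; python3 -c "
from fit import *
board()";python3 go.py 562 172 88
```

```text
time: 4.9
position: [0.5616, 0.1725, 0.0862]
orientation: [2.221, 2.221, -0.0]
contact_force: [1.2, 2.5, 1.1]
opening: 0.699
gripper_force: 1.3
time: 5.52
position: [0.5626, 0.3166, 0.1692]
orientation: [2.217, 2.224, 0.008]
contact_force: [0.4, -0.4, -0.2]
opening: 0.7
gripper_force: 0.0
mid mm [559.9  20.5  75. ] yaw 90.1 tilt: +x end up 0.31 deg, +y(board) side up 1.39 cost 21.3
cup in board frame mm [-23.1  -3.8] areas [2985, 4451]
delta mm [-140.8    1.    78. ]
t 5.625 F [-0.03  0.29 -0.75] pos [560.9 312.9 165.9]
```

```bash
python3 -m jog '{"delta_pos":[[-60,1,40],[-115,1,77],[-130,1,77],[-136,1,77],[-140,1,77],[-143,1,77],[-146,1,77],[-146,1,77],[-146,1,77]],"rotation":[[0,0,0],[0,0,0],[0,0,0],[0,0,0],[0,0,0],[0,0,0],[0,0,0],[0,0,0],[0,0,0]],"hand":[0.7,0.7,0.7,0.7,0.7,0.7,0.7,0.7,0.7]}'; python3 -m jog '{"delta_pos":[[10,0,0],[40,0,0],[90,0,-40],[100,0,-80],[100,0,-80]],"rotation":[[0,0,0],[0,0,0],[0,0,0],[0,0,0],[0,0,0]],"hand":[0.7,0.7,0.7,0.7,0.7]}'; python3 -c "
from fit import *
board()";python3 go.py 562 162 88
```

```text
time: 6.75
position: [0.5627, 0.1668, 0.0894]
orientation: [2.221, 2.222, 0.001]
contact_force: [1.0, 1.8, -0.6]
opening: 0.701
gripper_force: 0.8
time: 7.38
position: [0.5643, 0.2691, 0.1727]
orientation: [2.218, 2.222, 0.009]
contact_force: [-0.6, -0.2, -0.3]
opening: 0.697
gripper_force: 0.0
mid mm [562.   14.5  73.9] yaw 90.2 tilt: +x end up 0.34 deg, +y(board) side up 0.58 cost 36.9
cup in board frame mm [-17.1  -0.5] areas [2950, 4455]
delta mm [-104.9   -0.4   81.3]
t 7.475 F [-0.35  0.55 -0.89] pos [562.3 266.9 169.2]
```

```bash
python3 -m jog '{"delta_pos":[[-50,0,40],[-80,0,81],[-93,0,81],[-97,0,81],[-101,0,81],[-105,0,81],[-105,0,81],[-105,0,81]],"rotation":[[0,0,0],[0,0,0],[0,0,0],[0,0,0],[0,0,0],[0,0,0],[0,0,0],[0,0,0]],"hand":[0.7,0.7,0.7,0.7,0.7,0.7,0.7,0.7]}'; python3 -m jog '{"delta_pos":[[10,0,0],[40,0,0],[90,0,-40],[140,0,-80],[140,0,-80]],"rotation":[[0,0,0],[0,0,0],[0,0,0],[0,0,0],[0,0,0]],"hand":[0.7,0.7,0.7,0.7,0.7]}'; python3 -c "
from fit import *
board()";python3 go.py 562 157 88
```

```text
time: 8.48
position: [0.5632, 0.1622, 0.0889]
orientation: [2.221, 2.221, 0.002]
contact_force: [1.5, 2.6, 2.5]
opening: 0.7
gripper_force: 1.7
time: 9.1
position: [0.5637, 0.3057, 0.1713]
orientation: [2.217, 2.224, 0.008]
contact_force: [-0.5, 0.2, -0.7]
opening: 0.702
gripper_force: 0.0
mid mm [561.6   9.8  73.8] yaw 89.9 tilt: +x end up 0.20 deg, +y(board) side up 1.27 cost 24.3
cup in board frame mm [-12.3  -1.9] areas [2927, 4419]
delta mm [-1.45e+02 -1.00e-01  8.01e+01]
t 9.2 F [-0.3   0.08 -0.48] pos [561.9 302.  168. ]
```

```bash
python3 -m jog '{"delta_pos":[[-60,0,40],[-120,0,80],[-135,0,80],[-139,0,80],[-142,0,80],[-145,0,80],[-145,0,80],[-145,0,80]],"rotation":[[0,0,0],[0,0,0],[0,0,0],[0,0,0],[0,0,0],[0,0,0],[0,0,0],[0,0,0]],"hand":[0.7,0.7,0.7,0.7,0.7,0.7,0.7,0.7]}'; python3 -m jog '{"delta_pos":[[10,0,0],[40,0,0],[90,0,-40],[140,0,-80],[140,0,-80]],"rotation":[[0,0,0],[0,0,0],[0,0,0],[0,0,0],[0,0,0]],"hand":[0.7,0.7,0.7,0.7,0.7]}'; python3 -c "
from fit import *
board()";python3 go.py 562 153 88
```

```text
time: 10.2
position: [0.5626, 0.1572, 0.0886]
orientation: [2.22, 2.222, 0.001]
contact_force: [-0.4, 0.1, -0.1]
opening: 0.701
gripper_force: 0.0
time: 10.82
position: [0.5641, 0.3013, 0.1718]
orientation: [2.217, 2.224, 0.011]
contact_force: [0.8, -1.2, -0.1]
opening: 0.699
gripper_force: 0.0
mid mm [559.9   3.   74.4] yaw 89.9 tilt: +x end up 1.68 deg, +y(board) side up -2.35 cost 20.9
cup in board frame mm [-7.3  1.1] areas [2904, 4477]
delta mm [-144.5   -0.5   80.4]
t 10.925 F [-0.4  -0.43 -0.48] pos [562.2 297.5 168.4]
```

```bash
python3 -c "
from fit import *
im=snap('side');cv2.imwrite('pics/c.png',cv2.resize(cv2.cvtColor(im,4)[160:270,210:340],None,fx=4.5,fy=4.5,interpolation=0))
board();print(np.round(read_state()['q'],2))"; python3 go.py 470 0 168 90; python3 go.py 470 0 168 -90
```

```text
mid mm [559.7   2.7  74.5] yaw 89.7 tilt: +x end up 1.59 deg, +y(board) side up -2.03 cost 28.3
cup in board frame mm [-7.   0.5] areas [2883, 4481]
[ 0.48  0.45  1.68 -0.    1.02  0.48]
delta mm [-295.3  -91.5   -0.5]
rot [-2.9000e-03 -7.0000e-04 -1.5715e+00]
t 11.075 F [ 0.   -0.58 -0.11] pos [561.7 295.3 166.9]
delta mm [-295.3  -91.5   -0.5]
rot [-7.0000e-04  2.9000e-03  1.5701e+00]
t 11.075 F [ 0.   -0.58 -0.11] pos [561.7 295.3 166.9]
```

View pics/c.png

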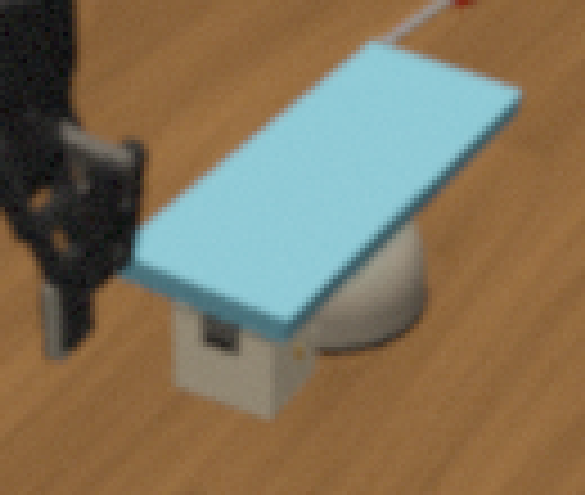

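The board is off the case and slightly pitched up at its +x end, but the gripper hides its left corner at (130,265). I move the tool round to the -x side and measure again with a clear view.

```bash
python3 -m jog '{"delta_pos":[[-40,-60,0],[-80,-110,0],[-130,-160,0],[-190,-160,0],[-250,-160,0],[-297,-160,0],[-297,-160,0],[-297,-160,0],[-297,-160,0],[-297,-160,0]],"rotation":[[0,0,-0.18],[0,0,-0.36],[0,0,-0.54],[0,0,-0.72],[0,0,-0.9],[0,0,-1.08],[0,0,-1.26],[0,0,-1.44],[0,0,-1.571],[0,0,-1.571]],"hand":[0.7,0.7,0.7,0.7,0.7,0.7,0.7,0.7,0.7,0.7]}'; python3 -c "
from fit import *
im=snap('top','t2.png');
board();board()"; python3 go.py 490 0 90 90
```

```text
time: 12.32
position: [0.4016, -0.0012, 0.1676]
orientation: [-0.004, -3.14, 0.0]
contact_force: [0.1, 0.2, 0.6]
opening: 0.699
gripper_force: 0.0
mid mm [559.8   2.9  74.4] yaw 89.9 tilt: +x end up 1.59 deg, +y(board) side up -2.11 cost 19.5
cup in board frame mm [-7.1  0.6] areas [2891, 4480]
mid mm [559.8   2.9  74.4] yaw 89.9 tilt: +x end up 1.60 deg, +y(board) side up -2.11 cost 18.8
cup in board frame mm [-7.1  0.6] areas [2889, 4481]
delta mm [-87.7   0.7  78.1]
rot [-0.     -0.0004 -0.0023]
t 12.575 F [-0.5  -0.19 -0.51] pos [402.3  -0.5 168.1]
```

View pics/t2.png

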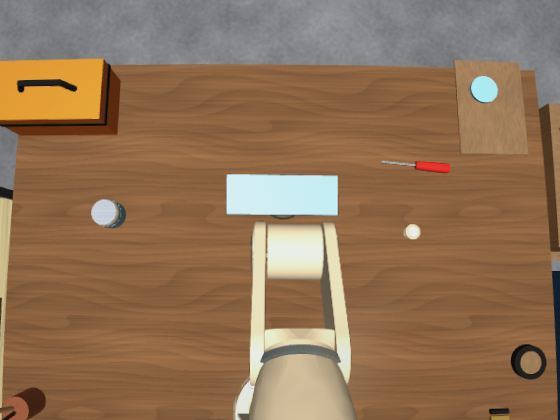

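```bash
python3 -m jog '{"delta_pos":[[-40,-1,40],[-80,-1,81],[-91,-1,81],[-93,-1,81],[-95,-1,81],[-96.5,-1,81],[-98,-1,81],[-99,-1,81],[-99,-1,81]],"rotation":[[0,0,0],[0,0,0],[0,0,0],[0,0,0],[0,0,0],[0,0,0],[0,0,0],[0,0,0],[0,0,0]],"hand":[0.7,0.7,0.7,0.7,0.7,0.7,0.7,0.7,0.7]}'; python3 -m jog '{"delta_pos":[[3,0,0],[15,0,0],[60,0,-40],[100,0,-80],[100,0,-80],[100,0,-80]],"rotation":[[0,0,0],[0,0,0],[0,0,0],[0,0,0],[0,0,0],[0,0,0]],"hand":[0.7,0.7,0.7,0.7,0.7,0.7]}'; python3 -c "
from fit import *
board();board()"; python3 go.py 490 0 90 90
```

```text
time: 13.7
position: [0.5012, -0.0014, 0.0874]
orientation: [0.0, -3.141, 0.0]
contact_force: [-4.9, 0.3, 1.9]
opening: 0.699
gripper_force: 2.3
time: 14.45
position: [0.402, -0.0015, 0.1674]
orientation: [-0.0, 3.14, -0.0]
contact_force: [0.4, -0.7, -1.0]
opening: 0.697
gripper_force: 0.0
mid mm [564.4   2.9  74.4] yaw 90.3 tilt: +x end up 1.19 deg, +y(board) side up 3.19 cost 13.6
cup in board frame mm [-6.6 -1.6] areas [2770, 4460]
mid mm [564.4   3.   74.5] yaw 90.4 tilt: +x end up 1.21 deg, +y(board) side up 3.19 cost 13.9
cup in board frame mm [-6.8 -1.6] areas [2764, 4459]
delta mm [-88.4   1.5  76.3]
rot [ 0.     -0.0015  0.0002]
t 14.65 F [-0.07 -0.04  0.28] pos [401.7  -1.5 166.4]
```

```bash
python3 -m jog '{"delta_pos":[[-50,0,-40],[-110,0,-40],[-170,0,-40],[-230,0,-40],[-258,0,-40],[-258,0,0],[-258,0,50],[-258,0,80],[-258,0,80],[-240,0,80],[-231,0,80],[-228,0,80]],"rotation":[[0,0,0],[0,0,0],[0,0,0],[0,0,0],[0,0,0],[0,0,0],[0,0,0],[0,0,0],[0,0,0],[0,0,0],[0,0,0],[0,0,0]],"hand":[0.7,0.7,0.7,0.7,0.7,0.7,0.7,0.7,0.7,0.7,0.7,0.7]}'; python3 go.py 625 -2 87 90
```

```text
time: 16.15
position: [0.6299, -0.0014, 0.0883]
orientation: [-0.0, 3.14, 0.0]
contact_force: [-0.5, 0.1, 0.0]
opening: 0.699
gripper_force: 0.0
delta mm [ 4.9 -0.6  1.3]
rot [0.     0.0013 0.0002]
t 16.15 F [-0.46  0.11  0.03] pos [629.9  -1.4  88.3]
```

```bash
python3 -m jog '{"delta_pos":[[1.5,0,1],[3,0,1],[4,0,1],[5,0,1],[5,0,1]],"rotation":[[0,0,0],[0,0,0],[0,0,0],[0,0,0],[0,0,0]],"hand":[0.7,0.7,0.7,0.7,0.7]}'; python3 -m jog '{"delta_pos":[[-4,0,0],[-20,0,0],[-30,0,-50],[-30,60,-85],[-30,120,-85],[0,180,-85],[30,240,-85],[64,300,-85],[64,302,-85],[64,302,-85],[64,302,-85],[64,302,-85]],"rotation":[[0,0,0],[0,0,0],[0,0,0],[0,0,0.18],[0,0,0.36],[0,0,0.54],[0,0,0.72],[0,0,0.9],[0,0,1.08],[0,0,1.26],[0,0,1.44],[0,0,1.571]],"hand":[0.7,0.7,0.7,0.7,0.7,0.7,0.7,0.7,0.7,0.7,0.7,0.7]}'; python3 -c "
from fit import *
board();board()"; python3 go.py 562 160 88 0
```

```text
time: 16.77
position: [0.6246, -0.0014, 0.0863]
orientation: [-0.0, 3.142, 0.0]
contact_force: [0.4, 0.7, -0.6]
opening: 0.697
gripper_force: 0.0
time: 18.27
position: [0.5614, 0.3014, 0.1715]
orientation: [2.226, 2.216, 0.001]
contact_force: [0.3, 1.0, -1.2]
opening: 0.7
gripper_force: 0.0
mid mm [564.4   3.   74.5] yaw 90.4 tilt: +x end up 1.21 deg, +y(board) side up 3.19 cost 28.1
cup in board frame mm [-6.8 -1.6] areas [2778, 4459]
mid mm [564.4   3.   74.4] yaw 90.4 tilt: +x end up 1.23 deg, +y(board) side up 2.97 cost 28.4
cup in board frame mm [-6.8 -1.3] areas [2788, 4459]
delta mm [-140.9    0.4   83.3]
rot [ 0.0003 -0.0002  0.0031]
t 18.475 F [-0.39 -0.42  0.31] pos [561.1 300.9 171.4]
```

```bash
python3 -m jog '{"delta_pos":[[-60,0,40],[-120,0,83],[-138,0,83],[-142,0,83],[-144,0,83],[-146,0,83],[-147.4,0,83],[-147.4,0,83]],"rotation":[[0,0,0],[0,0,0],[0,0,0],[0,0,0],[0,0,0],[0,0,0],[0,0,0],[0,0,0]],"hand":[0.7,0.7,0.7,0.7,0.7,0.7,0.7,0.7]}'; python3 -m jog '{"delta_pos":[[3,0,0],[40,0,0],[90,0,-40],[150,0,-80],[170,0,-80],[170,0,-80]],"rotation":[[0,0,0],[0,0,0],[0,0,0],[0,0,0],[0,0,0],[0,0,0]],"hand":[0.7,0.7,0.7,0.7,0.7,0.7]}'; python3 -c "
from fit import *
board();board()";python3 go.py 562 153 88
```

```text
time: 19.48
position: [0.5609, 0.154, 0.0887]
orientation: [2.22, 2.222, 0.002]
contact_force: [0.7, 2.9, -0.6]
opening: 0.701
gripper_force: 1.2
time: 20.23
position: [0.5604, 0.3254, 0.169]
orientation: [2.218, 2.224, 0.003]
contact_force: [0.1, -0.7, -0.1]
opening: 0.7
gripper_force: 0.0
mid mm [564.6   1.9  74.2] yaw 90.1 tilt: +x end up 3.21 deg, +y(board) side up 2.83 cost 20.8
cup in board frame mm [-8.3 -0.9] areas [2649, 4405]
mid mm [564.5   2.   74.3] yaw 90.2 tilt: +x end up 3.20 deg, +y(board) side up 2.80 cost 21.5
cup in board frame mm [-8.4 -1. ] areas [2662, 4411]
delta mm [-168.8    2.2   79.7]
t 20.425 F [-0.28 -0.13 -0.2 ] pos [560.  321.9 167.5]
```

```bash
python3 -m jog '{"delta_pos":[[-40,40,-30],[-80,80,-35],[-130,100,-35],[-190,100,-35],[-250,100,-35],[-310,100,-35],[-324,100,-35],[-324,100,-35],[-324,100,0],[-324,100,50],[-324,87,81],[-324,80,81]],"rotation":[[0,0,-0.18],[0,0,-0.36],[0,0,-0.54],[0,0,-0.72],[0,0,-0.9],[0,0,-1.08],[0,0,-1.26],[0,0,-1.44],[0,0,-1.571],[0,0,-1.571],[0,0,-1.571],[0,0,-1.571]],"hand":[0.7,0.7,0.7,0.7,0.7,0.7,0.7,0.7,0.7,0.7,0.7,0.7]}'; python3 go.py 624 -2 87 90
```

```text
time: 21.92
position: [0.6373, -0.0019, 0.0844]
orientation: [-0.002, -3.135, 0.0]
contact_force: [-0.2, -0.0, 1.0]
opening: 0.7
gripper_force: 0.0
delta mm [13.3 -0.1 -2.5]
rot [-0.0001 -0.0064 -0.0011]
t 21.925 F [-0.23 -0.02  0.98] pos [637.3  -1.9  84.4]
```

```bash
python3 -m jog '{"delta_pos":[[6,0,0],[11,0,0],[13,0,0],[14.5,0,0],[15.5,0,0],[16.3,0,0],[16.3,0,0]],"rotation":[[0,0,0],[0,0,0],[0,0,0],[0,0,0],[0,0,0],[0,0,0],[0,0,0]],"hand":[0.7,0.7,0.7,0.7,0.7,0.7,0.7]}';  python3 -c "
from fit import *
board()"; python3 go.py 624 -2 87 90
```

```text
time: 22.8
position: [0.6244, -0.0008, 0.0874]
orientation: [-0.0, 3.141, -0.0]
contact_force: [0.5, 0.5, -0.2]
opening: 0.696
gripper_force: 0.4
mid mm [565.4   5.1  74.7] yaw 91.0 tilt: +x end up 3.80 deg, +y(board) side up 3.23 cost 3274.5
cup in board frame mm [-12.2  -0.5] areas [2661, 1034]
delta mm [ 0.4 -1.2  0.3]
rot [-0.      0.0003  0.0002]
t 22.9 F [ 1.47 -0.39  0.03] pos [624.4  -0.8  87.3]
```

```bash
python3 -m jog '{"delta_pos":[[0.6,0,0],[1.2,0,0],[1.8,0,0],[1.8,0,0]],"rotation":[[0,0,0],[0,0,0],[0,0,0],[0,0,0]],"hand":[0.7,0.7,0.7,0.7]}'; python3 -m jog '{"delta_pos":[[-4,0,0],[-20,0,0],[-30,0,-50],[-30,-60,-85],[-30,-120,-85],[0,-180,-85],[30,-240,-85],[64,-280,-85],[64,-280,-85],[64,-280,-85],[64,-280,-85],[64,-280,-85]],"rotation":[[0,0,0],[0,0,0],[0,0,0],[0,0,0.18],[0,0,0.36],[0,0,0.54],[0,0,0.72],[0,0,0.9],[0,0,1.08],[0,0,1.26],[0,0,1.44],[0,0,1.571]],"hand":[0.7,0.7,0.7,0.7,0.7,0.7,0.7,0.7,0.7,0.7,0.7,0.7]}'; python3 -c "
from fit import *
board();board();snap('top','t3.png')"; python3 go.py 562 -150 88 0
```

```text
time: 23.4
position: [0.6226, -0.0009, 0.0874]
orientation: [-0.0, 3.141, -0.0]
contact_force: [3.6, -0.9, 1.5]
opening: 0.699
gripper_force: 1.6
time: 24.9
position: [0.5589, -0.2813, 0.1721]
orientation: [-2.227, -2.215, 0.0]
contact_force: [0.9, 0.4, 0.1]
opening: 0.701
gripper_force: 0.0
mid mm [562.5   2.   74.5] yaw 90.2 tilt: +x end up 3.02 deg, +y(board) side up 0.81 cost 18.0
cup in board frame mm [-8.1 -0.4] areas [2725, 4446]
mid mm [562.5   2.   74.5] yaw 90.2 tilt: +x end up 3.01 deg, +y(board) side up 0.80 cost 17.6
cup in board frame mm [-8.1 -0.4] areas [2728, 4445]
delta mm [130.9   3.7  84.2]
rot [-0.0003 -0.0001  0.0029]
t 25.15 F [ 0.19 -0.3  -0.02] pos [ 558.7 -280.9  172.2]
```

View pics/t3.png

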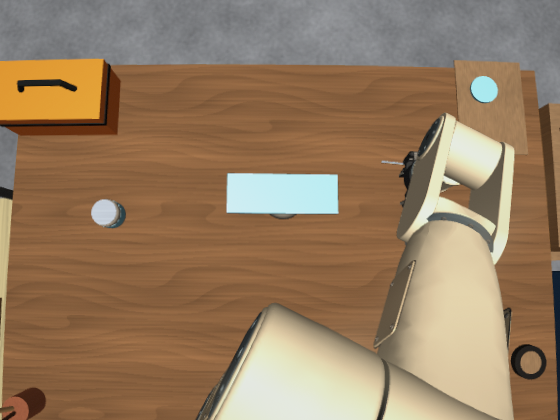

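The board is now level in roll (−0.4°) and pitched about 2.7°, with its case end up. One last check that it is still, that there is a gap over the case, and that the bystanders haven't moved.

```bash
python3 -m jog '{"delta_pos":[[0,0,-40],[0,0,-40],[0,0,-40],[0,0,-40],[0,0,-40],[0,0,-40]],"rotation":[[0,0,0],[0,0,0],[0,0,0],[0,0,0],[0,0,0],[0,0,0]],"hand":[0.7,0.7,0.7,0.7,0.7,0.7]}'; python3 -c "
from fit import *
board();im=snap('side');cv2.imwrite('pics/d.png',cv2.resize(cv2.cvtColor(im,4)[140:270,210:385],None,fx=4.5,fy=4.5,interpolation=0))
for n in('knob','screwdriver','tin'): print(n,[(np.round(r['rect']),round(r['score'],2)) for r in look_for('side',n)[:1]])
"
```

```text
time: 25.9
position: [0.5583, -0.2808, 0.2118]
orientation: [-2.221, -2.221, 0.0]
contact_force: [-0.5, -0.9, -0.0]
opening: 0.701
gripper_force: 0.0
mid mm [562.5   2.   74.5] yaw 90.2 tilt: +x end up 3.01 deg, +y(board) side up 0.80 cost 16.6
cup in board frame mm [-8.1 -0.4] areas [2726, 4446]
knob [(array([355., 163., 371., 183.]), 0.48)]
screwdriver [(array([311., 147., 329., 160.]), 0.66)]
tin [(array([162., 317., 203., 371.]), 0.64)]
```

View pics/d.png

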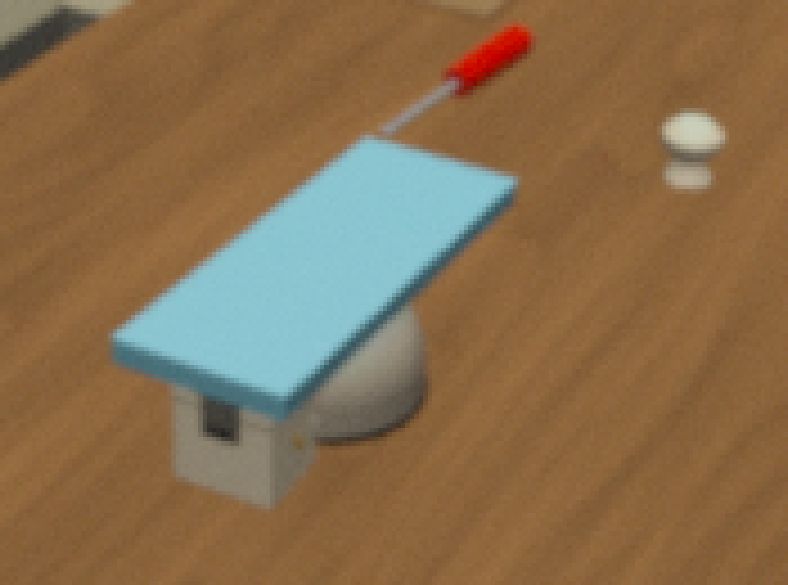

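The board is still, and the case's bottom corner is at crop (272,508), the same pixel as at the start. The knob, screwdriver and tin are where they were, so I'm handing in.

```bash
python3 -c "
from plant import *
print(close_job())"
```

```text
the job is handed in; nothing more can be done
None
```

I handed the job in at about 26 s, with the board lying still on the cup alone: by the camera fit it is about 2.7° off level, case end up, roughly 3 mm clear of the case, and nothing else moved.

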